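Start the bench centrifuge

TASK

Start the centrifuge on the lab bench: push its open lid down until it is fully shut, then press the raised white half of the rocker switch until it has tipped fully over to on, then press the green start button all the way in and let it go. It is all pressing with the fingertips: nothing is to be gripped or lifted. Leave the red and yellow buttons alone, and leave the wash bottle, the tube rack and the marker where they are.

Things in the scene. Friction and masses are not known exactly. Their poses are not given: they have to be found in the camera images.
- centrifuge: Pale grey centrifuge, fixed, turned up to 0.3 rad. Own x runs from front (robot's side) to back, -150 to 130 mm, z up; 270 mm wide (y). Origin on the bench, mid-width. Front: level key deck, 100 mm high, x -150 to -40; behind it the rotor chamber, 139 mm high. On the deck at x -95 mm, y -93, -31, 31, 93 mm: green, red, yellow button and rocker, in any order.
- lid_lip (a point): Middle of the lid's blue front lip, on its outer face, 153 mm from the hinge axis; moves with the lid. z: outward normal, y along the hinge. The lip is 34 mm deep (17 mm either side of the point), 254 mm wide, 8 mm thick; behind it the lid is clear, with an 18 mm high dome from 25 mm behind the point. Lid shut: the point is 148 mm above the bench.
- lid_hinge (a point): Middle of the lid's hinge axis, 120 mm behind the centrifuge's origin, 144 mm above the bench, on the side away from the robot; the axis runs along the centrifuge's y and lies in the lid's mid-plane, 4 mm below the lip's outer face.
- lid (a joint): Lid angle, rad: 0 shut (level, on a firm stop), grows as its front lip rises; starts at 0.55 to 1.0. A stiff hinge: the lid stays where it is left and needs about 2 N at the lip to move.
- rocker_on (a point): Middle of the upper face of the rocker's white half (on; front half, black dash), 17 mm before the pivot; moves with it. V-shaped rocker, two halves 26 mm long (centrifuge x), 28 mm wide. Off: white half slopes up to the front by 0.3 rad, grey rear half level. On: white half level, its face 20 mm above the deck (120 mm above the bench). Base 64 x 38 mm, 8 mm high. z: face normal.
- rocker (a joint): Rocker angle, rad: 0 off, 0.3 fully on (firm stop). Press the white half down; it takes about 2 N and stays where it is left.
- start_top (a point): Middle of the top of the green start button, 28 mm across, 22 mm above the deck when out; moves with it. Round black housing 44 mm across, 12 mm high. Its z points up.
- start (a joint): Green button travel, m: 0 out, 0.006 fully in; presses straight down against a spring (1.2 N at first, 4 N fully in) and comes back by itself.
- stop_top (a point): Middle of the top of the red button, same make as the green one; not to be pressed.
- stop (a joint): Red button travel, m: 0 out, 0.006 fully in.
- pulse_top (a point): Middle of the top of the yellow button, same make; not to be pressed.
- pulse (a joint): Yellow button travel, m: 0 out, 0.006 fully in.
- wash_bottle: White wash bottle with blue cap and bent blue spout, 64 mm across, 182 mm high with the spout, which reaches 59 mm along its own x; loose, stands beside the centrifuge. Origin: centre of its underside.
- tube_rack: Yellow rack with four small white tubes, 110 by 75 mm, 28 mm high (42 mm at the tubes); loose, beside the centrifuge. Origin: centre of its underside.
- marker: Yellow marker with black cap, 102 mm long (its own x), 19 mm wide, 16 mm high, lying loose on the bench in front of the centrifuge. Origin: centre of its underside.
Mind the look-alikes: they are no part of the job. Of the things that look like the wash_bottle, the smallest one is meant.

How it is judged:
By the outcome, as a careful person would: the job done as asked, in the order asked, and still so for the second after the job is handed in, with the robot touching nothing.
It also fails if it takes over 45 s, if anything falls off the work surface, if the arm or the gripper's body presses on something with over 40 N, if the wrist force passes 120 N, or if a joint passes its speed limit or range.

ROBOT

A 6-joint arm with a two-finger parallel gripper is mounted at the origin on the work surface. World frame = base frame: x ahead of the robot, y to its left, z up, the work surface at z = 0. Lengths are in m, angles in rad, forces in N, time in s.
With the tool pointing down it reaches from about 0.3 to 1 m from the base axis. Payload 5.1 kg.
Tool frame: the origin (TCP) lies on the front face of the gripper's body, between the roots of the fingers; the fingertips stand 78 mm ahead of it and the grasp point (between the pads) lies 59 mm ahead of it; z points along the fingers, y is the line along which they close (so a half turn about z gives the same grasp; the last joint's range is limited). The gripper opens to 95 mm and grips with 3 to 60 N. Pads are 20 mm wide; open, the fingers measure 119 mm over their backs; the gripper's body (75 mm by 180 mm) begins 59 mm behind the grasp point.
Start: joints at [1.026, 0.124, 1.65, -0, 1.367, -0.083], TCP at [0.29, 0.582, 0.292] pointing down, gripper open.
Joint ranges: [-2.61, 2.61], [-1.02, 2.33], [0.03, 2.71], [-1.35, 4.49], [0.32, 2.68], [-2.91, 2.91]. Speed limits (rad/s): [2.57, 2.57, 3.14, 3.14, 3.14, 3.14].

INTERFACE

Orientations are given as a unit quaternion [w, x, y, z].
In Python, from rig import manip gives the robot as it stands.
- The arm moves only by the tool arm_command, never from a script. Its argument "commands" is a list of rows, each a list of 5 numbers: the finger opening in m, from 0 to 0.0951, then the shift along the tool's x, y, z in m, then the turn about the tool's z in rad. A call has 1 to 12 rows; each row is the pose to reach, as a shift and turn from the pose commanded when the call began, along the tool's axes at that moment; what a row does not reach only later rows make up. A row lasts 1/10 s, in which the tool goes at most 50 mm and 8.59 degrees, less where a joint would pass 70% of its speed; a pose out of reach is approached as far as the arm can. A call with a gripper value outside its range is refused whole. The fingers move at their own pace and stop on an object; "grip_force" is the grip in N (left out, the last holds). Time passes only in rows, so rows that repeat a pose let the fingers close. It gives the time, the measured TCP pose, the force, the opening and the grip force at its end, in the units of the state.
- manip.get_state(): the state, without advancing time (a new reading comes with each control period).
- manip.get_image(name): name is "scene" or "top"; returns a dict with "img" (420x560x3 uint8, red, green, blue), "range_z" (420x560 float32, m along the optical axis (not along the pixel's ray), 0 where there is no reading), "intrinsics" (3x3 intrinsics, pixels), "k1" (the pictures are not rectified: a ray, as slopes to the right and down, at radius r is drawn at 1 + k1 r^2 times it, then the intrinsics apply), "camera_from_world" (4x4, takes a point from world to camera coordinates). Camera axes: x right, y up, looking along -z (the intrinsics and any distortion apply to the point x, -y, -z); pixel columns grow to the right and rows downward; lengths in m; the calibration is good to about 2 mm. A picture is of the moment at which its call begins.
- manip.finish_job(): hands the job in; it is judged then, once.
Trained networks look in a picture, given as the dict that the camera call returned (one of the last four; its "shot" number tells which), for a name from the list of things; names that differ only in an ending like _2 or _b are one class to them, and where a whole thing is asked for, a point or a joint stands for the part that bears it (a point fixed in the world has none). Each returns a list of dicts, best first, with "conf" (0 to 1); they miss things now and then, are a little off and sometimes report something else, mostly with a low value. They report only what shows in the picture. A call takes as long as a camera call. They do not tell look-alikes from the thing itself.
- manip.look_for(picture, label): "at" ([column, row] in pixels, amid what is visible of it).
- manip.regions_of(picture, label): "region" (420x560 bool, what is visible of it) and "at" ([column, row] in pixels, amid what is visible of it).
The state is a dict: "time_s": time; "joint_positions": joint angles; "qd": joint speeds; "joint_torque": joint torques, N m; "eef_pos": TCP position; "tcp_rot": TCP orientation; "ft_force": force on the tool from outside, world axes, zero at the start; "ft_torque": the same for the moment, N m; "width": finger opening in m; "gripper_force": force on a finger pad.
Only numpy, scipy, OpenCV 4.12 (cv2) and the standard library are available. Lean on these libraries where they do the work, as an engineer would, in place of code of your own. Each camera call takes 0.05 s, during which the arm holds its last target. There are 200 camera calls.

## Working session

There is one attempt and no reset: what is moved stays moved. The work goes in short steps, Python scripts to look and compute and a tool call to move; the robot and the scene stay as the last step left them, time stands still between calls to the robot, and variables do not carry over. Pictures are saved under pics/ and viewed, at most 10 in all, crops included, and the job is handed in when it is done.

Besides the shell and the picture viewer there is one more tool, called after "Request:" as a command line: name --pt "numbers of a row" for each row, then --argument value for the rest. arm_command: Moves the arm, as the interface text tells. Its arguments: {"type":"object","properties":{"commands":{"type":"array"},"grip_force":{"type":"number"}},"required":["commands"]}

```bash
ls; mkdir -p pics; cat > h.py <<'E'
import numpy as np, cv2
from rig import manip
def world(p,u,v,z=None):
    "pixel -> world, z from range image unless given"
    K=p["intrinsics"];k1=p["k1"];T=np.linalg.inv(p["camera_from_world"])
    d=np.array([(u-K[0,2])/K[0,0],(v-K[1,2])/K[1,1]]);s=d.copy()
    for _ in range(20): s=d/(1+k1*(s@s))
    ray=np.array([s[0],-s[1],-1.])
    if z is None:
        a=p["range_z"][int(v)-1:int(v)+2,int(u)-1:int(u)+2];a=a[a>0]
        if a.size==0:return np.full(3,np.nan)
        return (T@np.r_[ray*np.median(a),1])[:3]
    r=T[:3,:3]@ray;o=T[:3,3];return o+r*(z-o[2])/r[2]
def save(p,n,box=None,f=1):
    im=p["img"][...,::-1]
    if box: im=im[box[1]:box[3],box[0]:box[2]]
    cv2.imwrite("pics/"+n,cv2.resize(im,None,fx=f,fy=f,interpolation=cv2.INTER_CUBIC))
E
python3 - <<'E'
from h import *
np.set_printoptions(precision=3,suppress=True)
s=manip.get_state();print(s["eef_pos"],s["tcp_rot"],s["width"],s["time_s"])
for n in("scene","top"):
    p=manip.get_image(n);save(p,n+"0.png")
    for l in["centrifuge","lid_lip","lid_hinge","rocker_on","start_top","stop_top","pulse_top","wash_bottle","tube_rack","marker"]:
        for r in manip.look_for(p,l)[:3]: print(n,l,np.round(r["at"],1),round(r["conf"],2),world(p,*r["at"]))
E
```

```text
pics
[0.289 0.582 0.291] [-0.     0.229  0.973 -0.001] 0.09502822380925338 0.0
scene centrifuge [272.1 260.3] 0.89 [ 0.634 -0.09   0.225]
scene centrifuge [243.6 193.1] 0.49 [0.492 0.048 0.123]
scene lid_lip [288.  249.5] 0.77 [ 0.648 -0.066  0.232]
scene lid_lip [271.4 262.4] 0.35 [ 0.634 -0.092  0.223]
scene lid_hinge [272.8 263.3] 0.74 [ 0.637 -0.092  0.222]
scene rocker_on [187.3 269.1] 0.57 [ 0.489 -0.136  0.12 ]
scene start_top [205.1 243.5] 0.44 [ 0.488 -0.08   0.122]
scene stop_top [244.8 194.5] 0.51 [0.495 0.047 0.122]
scene pulse_top [271.5 263.1] 0.74 [ 0.635 -0.093  0.222]
scene pulse_top [223.7 217.3] 0.69 [ 0.487 -0.017  0.122]
scene wash_bottle [303.8 111. ] 0.92 [0.502 0.285 0.144]
scene wash_bottle [341.1 168.8] 0.84 [0.634 0.196 0.123]
scene wash_bottle [392.2 113.5] 0.55 [0.673 0.372 0.145]
scene tube_rack [162.9 363.9] 0.87 [ 0.519 -0.281  0.027]
scene tube_rack [166.6 225.1] 0.45 [ 0.345 -0.047  0.015]
scene tube_rack [204.5 242.3] 0.23 [ 0.486 -0.078  0.121]
scene marker [167.4 225.3] 0.75 [ 0.346 -0.046  0.014]
top centrifuge [315.  204.3] 0.78 [ 0.59  -0.049  0.102]
top centrifuge [279.  244.7] 0.56 [0.483 0.043 0.119]
top centrifuge [318.2 176.1] 0.33 [ 0.632 -0.046  0.241]
top lid_lip [319.6 178.1] 0.66 [ 0.628 -0.049  0.24 ]
top lid_hinge [313.4 205.3] 0.71 [ 0.587 -0.045  0.101]
top rocker_on [349.6 244. ] 0.66 [ 0.486 -0.135  0.118]
top pulse_top [300.8 246.3] 0.51 [ 0.48  -0.011  0.118]
top pulse_top [312.4 299.5] 0.46 [ 0.346 -0.048  0.01 ]
top pulse_top [310.7 205.6] 0.25 [ 0.586 -0.038  0.1  ]
top wash_bottle [171.9 241.9] 0.91 [0.481 0.301 0.185]
top wash_bottle [214.2 194.6] 0.77 [0.607 0.208 0.132]
top wash_bottle [142.9 173.2] 0.66 [0.65  0.38  0.185]
top tube_rack [398.7 236.7] 0.92 [ 0.515 -0.282  0.026]
top marker [310.3 300.3] 0.65 [ 0.344 -0.043  0.009]
```

View pics/scene0.png

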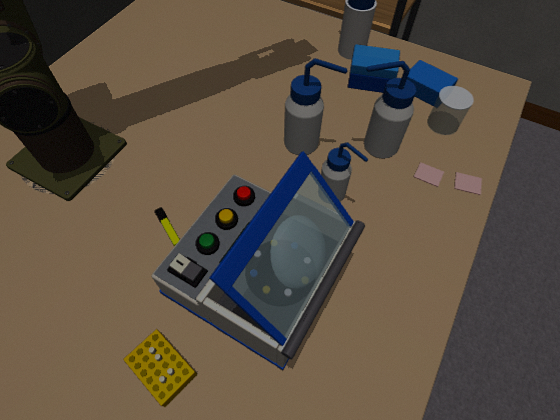

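View pics/top0.png

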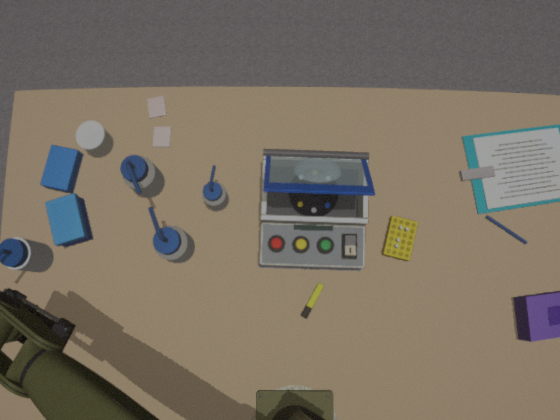

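Scene: the centrifuge is at the centre. In the top view red is at (277,243), yellow (301,244), green (326,245) and the rocker (349,246); the blue lip runs from (265,187) to (372,191). Of the bottles at top-view (172,242), (137,172), (213,193) and (14,253), the smallest, (213,193) beside the centrifuge, is the real one; none of them gets touched. Next I fit the centrifuge pose.

```bash
cat > fit.py <<'E'
from h import *
np.set_printoptions(precision=4,suppress=True)
def blobs(p):
    h=cv2.cvtColor(p["img"],cv2.COLOR_RGB2HSV).astype(int);H,S,V=h[...,0],h[...,1],h[...,2]
    m={"red":((H<6)|(H>174))&(S>150)&(V>60),"green":(H>50)&(H<80)&(S>120)&(V>40),"yellow":(H>20)&(H<28)&(S>150)&(V>80),"lip":(H>108)&(H<125)&(S>170)&(V>60)}
    return m
if __name__=="__main__":
  for n in("scene","top"):
    p=manip.get_image(n);m=blobs(p)
    for c in m:
        k,L,st,ce=cv2.connectedComponentsWithStats(m[c].astype(np.uint8))
        for i in range(1,k):
            if st[i,4]<40: continue
            u,v=ce[i]; w=world(p,u,v)
            if not(.35<w[0]<.8 and -.25<w[1]<.16):continue
            if c!="lip": print(n,c,ce[i],st[i,4],w,world(p,u,v,.1215))
            else:
                vv,uu=np.where(L==i);P=np.array([world(p,a,b) for a,b in zip(uu,vv)]);P=P[P[:,2]>.19]
                if len(P)<50:continue
                for _ in range(3):
                    c0=P.mean(0);_,s,Vt=np.linalg.svd(P-c0,full_matrices=False);d=(P-c0)@Vt[2];P=P[abs(d)<max(.004,0)]
                nrm=Vt[2]*np.sign(Vt[2][2])
                print(n,"lip",len(P),c0,"axis",Vt[0],"n",nrm,"theta",np.arccos(nrm[2]),"ext",np.ptp((P-c0)@Vt[0]),np.ptp((P-c0)@Vt[1]))
E
python3 fit.py
```

```text
scene red [243.3333 192.0797] 138 [0.4896 0.0502 0.1221] [0.4893 0.0505 0.1215]
scene green [205.9935 239.8323] 155 [ 0.4848 -0.0723  0.1205] [ 0.4852 -0.0727  0.1215]
scene yellow [225.4403 214.7687] 134 [ 0.4874 -0.0108  0.1223] [ 0.487  -0.0104  0.1215]
scene lip 3842 [ 0.6062 -0.0611  0.2559] axis [0.0141 0.9997 0.0174] n [ 0.7496 -0.0221  0.6615] theta 0.8479216024882047 ext 0.2551987811231402 0.11783416324326612
top red [276.0543 242.8696] 92 [0.4878 0.0508 0.1184] [0.4875 0.0508 0.1215]
top yellow [300.5962 242.8846] 52 [ 0.4882 -0.0108  0.1188] [ 0.4879 -0.0107  0.1215]
top lip 50 [ 0.5924 -0.0353  0.2694] axis [-0.0855 -0.9961  0.0218] n [ 0.5555 -0.0295  0.831 ] theta 0.5898648314175001 ext 0.0455831687722487 0.018674035234379775
```

Request:
arm_command --pt "0 0 0 -0.05 -0.14" --pt "0 0 0 -0.1 -0.29" --pt "0 0 0 -0.11 -0.434" --pt "0 0 0 -0.11 -0.434" --grip_force 10

```text
time_s: 1.6
eef_pos: [0.29, 0.5826, 0.4065]
tcp_rot: [0.002, 0.014, 1.0, 0.003]
ft_force: [-0.7, -0.1, -1.2]
width: 0.0687
gripper_force: 0.0
```

```bash
cat > go.py <<'E'
# tip target (own-frame-free, world) -> shift in tool axes from present pose; prints shifts
import sys
from h import *
from scipy.spatial.transform import Rotation as R
np.set_printoptions(precision=4,suppress=True)
s=manip.get_state();q=s["tcp_rot"];M=R.from_quat([q[1],q[2],q[3],q[0]]).as_matrix()
tip=s["eef_pos"]+M[:,2]*.078
print("t",s["time_s"],"tip",tip,"y",M[:,1],"z",M[:,2],"F",s["ft_force"],"w",s["width"])
for a in sys.argv[1:]:
    print(a,M.T@(np.array(eval(a))-tip))
E
python3 go.py ".611,-.045,.300"
```

```text
t 1.6 tip [0.2903 0.583  0.3285] y [0.028  0.9996 0.006 ] z [ 0.0036  0.0059 -1.    ] F [-0.6965 -0.1094 -1.2331] w 0.0687313801836297
.611,-.045,.300 [-0.3381 -0.619   0.026 ]
```

Request:
arm_command --pt "0 -0.338 -0.619 0 0" --pt "0 -0.338 -0.619 0 0" --pt "0 -0.338 -0.619 0 0" --pt "0 -0.338 -0.619 0 0" --pt "0 -0.338 -0.619 0 0" --pt "0 -0.338 -0.619 0 0" --pt "0 -0.338 -0.619 0 0" --pt "0 -0.338 -0.619 0 0" --pt "0 -0.338 -0.619 0 0" --pt "0 -0.338 -0.619 0 0" --pt "0 -0.338 -0.619 0 0" --pt "0 -0.338 -0.619 0 0"

```text
time_s: 2.8
eef_pos: [0.5624, 0.0455, 0.3997]
tcp_rot: [-0.002, 0.016, 1.0, 0.0]
ft_force: [0.9, 0.9, 0.4]
width: 0.0001
gripper_force: 0.0
```

```bash
python3 go.py ".611,-.045,.300"
```

```text
t 2.8 tip [0.5622 0.0455 0.3217] y [0.0316 0.9995 0.0001] z [-0.0034  0.0002 -1.    ] F [0.9194 0.9127 0.3755] w 0.00012628946258392036
.611,-.045,.300 [-0.0517 -0.0889  0.0215]
```

Request:
arm_command --pt "0 -0.045 -0.078 0 0" --pt "0 -0.045 -0.078 0 0" --pt "0 -0.045 -0.078 0 0" --pt "0 -0.045 -0.078 0 0" --pt "0 -0.045 -0.078 0 0"

```text
time_s: 3.3
eef_pos: [0.6047, -0.0309, 0.4009]
tcp_rot: [-0.001, 0.014, 1.0, 0.0]
ft_force: [0.2, 0.8, -0.4]
width: 0.0003
gripper_force: 0.0
```

```bash
python3 go.py ".611,-.045,.290"; python3 - <<'E'
from h import *
p=manip.get_image("scene");save(p,"s1.png",(140,120,400,320),3)
p=manip.get_image("top");save(p,"t1.png",(230,120,430,270),4)
E
```

```text
t 3.3 tip [ 0.6045 -0.0308  0.3229] y [0.0283 0.9996 0.0006] z [-0.0022  0.0007 -1.    ] F [ 0.2032  0.8242 -0.36  ] w 0.00029284462899291716
.611,-.045,.290 [-0.007  -0.014   0.0329]
```

View pics/s1.png

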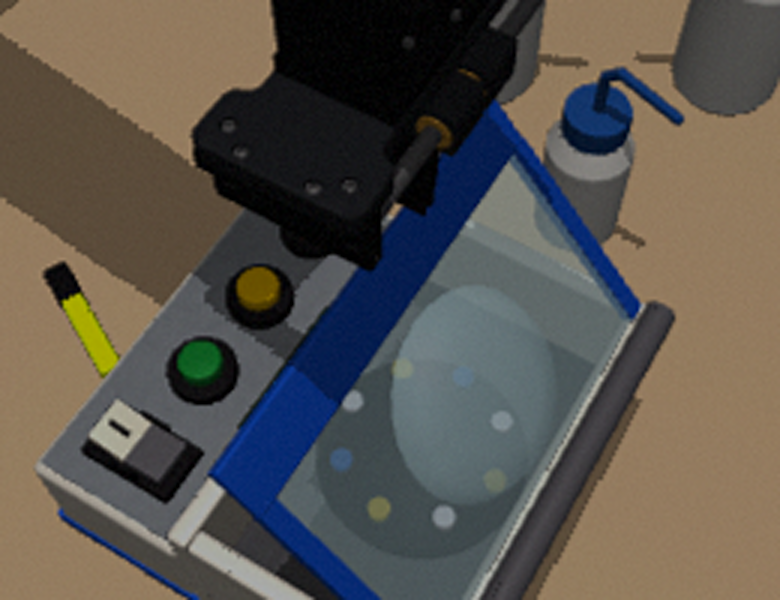

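Request:
arm_command --pt "0 -0.006 -0.012 0.03 0" --pt "0 -0.006 -0.012 0.04 0" --pt "0 -0.006 -0.012 0.045 0" --pt "0 -0.006 -0.012 0.045 0"

```text
time_s: 3.8
eef_pos: [0.6104, -0.043, 0.3566]
tcp_rot: [-0.001, 0.014, 1.0, 0.0]
ft_force: [0.1, -0.2, -0.3]
width: 0.0005
gripper_force: 0.0
```

```bash
python3 go.py; python3 - <<'E'
import numpy as np
for t in [.845,.75,.65,.55,.45,.35,.25,.15,.08,0]:
    print(t,np.round([.701-.153*np.cos(t)+.004*np.sin(t), .144+.153*np.sin(t)+.004*np.cos(t)],4))
E
```

```text
t 3.8 tip [ 0.6103 -0.043   0.2786] y [0.0271 0.9996 0.0004] z [-0.0014  0.0004 -1.    ] F [ 0.0968 -0.1557 -0.2632] w 0.0005482242128453641
0.845 [0.6024 0.2611]
0.75 [0.5918 0.2512]
0.65 [0.5816 0.2398]
0.55 [0.5727 0.2274]
0.45 [0.565  0.2142]
0.35 [0.5586 0.2002]
0.25 [0.5537 0.1857]
0.15 [0.5503 0.1708]
0.08 [0.5488 0.1602]
0 [0.548 0.148]
```

Request:
arm_command --pt "0 0.004 0 0.014 0" --pt "0 0.01 0 0.026 0" --pt "0 0.02 0 0.038 0" --pt "0 0.029 0 0.05 0" --pt "0 0.036 0 0.063 0" --pt "0 0.043 0 0.077 0" --pt "0 0.048 0 0.091 0" --pt "0 0.052 0 0.105 0" --pt "0 0.053 0 0.112 0" --pt "0 0.053 0 0.117 0" --pt "0 0.053 0 0.117 0"

```text
time_s: 4.9
eef_pos: [0.5577, -0.0424, 0.2393]
tcp_rot: [-0.001, 0.014, 1.0, 0.0]
ft_force: [0.0, 1.5, -0.4]
width: 0.0006
gripper_force: 0.0
```

```bash
python3 go.py
```

```text
t 4.9 tip [ 0.5576 -0.0424  0.1613] y [0.0278 0.9996 0.0001] z [-0.0014  0.0002 -1.    ] F [ 0.0277  1.5355 -0.4489] w 0.0005750041266585446
```

```bash
python3 - <<'E'
from h import *
p=manip.get_image("scene");save(p,"s2.png",(140,120,400,320),3)
E
```

```text
(no output)
```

View pics/s2.png

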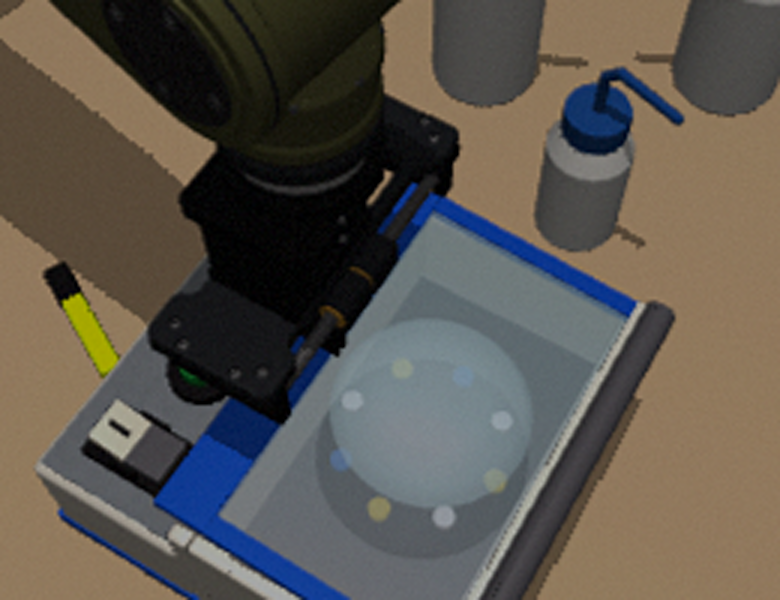

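The lid has come down with the fingertips and is nearly level; I push it on to the stop.

Request:
arm_command --pt "0 0.001 0 0.006 0" --pt "0 0.002 0 0.011 0" --pt "0 0.002 0 0.014 0" --pt "0 0.002 0 0.016 0" --pt "0 0.002 0 0.016 0"

```text
time_s: 5.45
eef_pos: [0.556, -0.0424, 0.2258]
tcp_rot: [-0.0, 0.014, 1.0, -0.0]
ft_force: [-3.9, 0.7, 7.3]
width: 0.0007
gripper_force: 3.6
```

```bash
python3 go.py
```

```text
t 5.45 tip [ 0.556  -0.0424  0.1478] y [ 0.0277  0.9996 -0.0001] z [-0.0002 -0.0001 -1.    ] F [-3.919   0.6602  7.3209] w 0.0007450482299748862
```

Request:
arm_command --pt "0 0.002 0 0.003 0" --pt "0 0.002 0 0.003 0" --pt "0 0.002 0 -0.02 0" --pt "0 0.002 0 -0.04 0" --pt "0 0.05 -0.046 -0.04 0" --pt "0 0.091 -0.092 -0.04 0" --pt "0 0.091 -0.092 -0.04 0" --pt "0 0.091 -0.092 -0.04 0"

```text
time_s: 6.25
eef_pos: [0.4605, -0.1334, 0.264]
tcp_rot: [-0.0, 0.016, 1.0, -0.0]
ft_force: [-0.1, -0.1, 0.2]
width: 0.0005
gripper_force: 0.0
```

```bash
python3 go.py ".466,-.1345,.126"; python3 - <<'E'
from h import *
from fit import blobs
p=manip.get_image("scene");save(p,"s3.png",(140,120,400,320),3)
m=blobs(p)["lip"];m[:,:140]=0
for r in manip.look_for(p,"rocker_on")[:2]:print(r["at"],r["conf"],world(p,*r["at"]))
v,u=np.where(m);P=np.array([world(p,a,b) for a,b in zip(u,v)])
P=P[(P[:,0]>.5)&(P[:,0]<.58)&(abs(P[:,1]+.045)<.13)&(P[:,2]>.12)]
print(len(P),np.percentile(P[:,2],[5,25,50,75,95]))
E
```

```text
t 6.25 tip [ 0.4605 -0.1335  0.186 ] y [ 0.0315  0.9995 -0.0006] z [-0.0005 -0.0005 -1.    ] F [-0.0612 -0.1035  0.1582] w 0.0005127141591958635
.466,-.1345,.126 [-0.0056 -0.0008  0.06  ]
[186.2, 267.6] 0.6 [ 0.4851 -0.1343  0.1193]
2499 [0.1467 0.1472 0.1476 0.1479 0.1483]
```

View pics/s3.png

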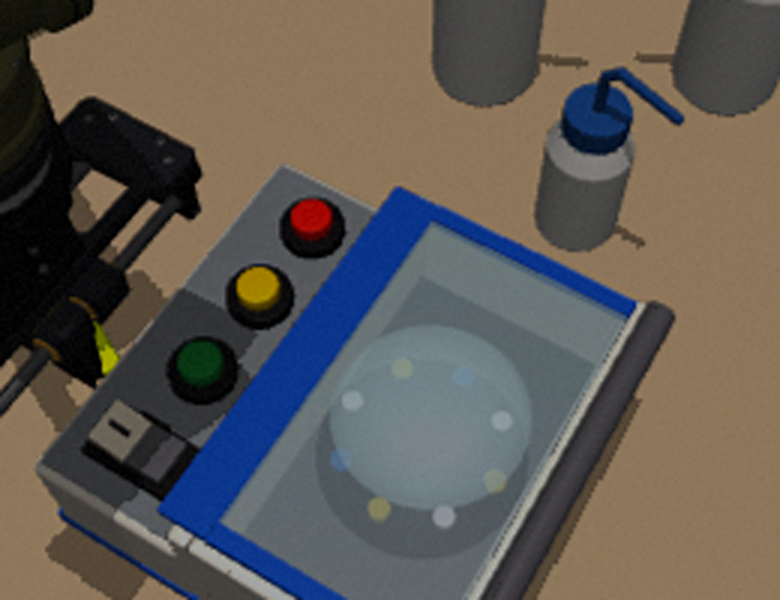

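The lid is flat: its lip measures 147.5 mm, so it is shut. The rocker's white half with the dash is at crop (118,428). I check its position and size in the picture before pressing.

```bash
python3 - <<'E'
from h import *
np.set_printoptions(precision=4,suppress=True)
p=manip.get_image("scene")
for n,u,v in[("dash",118,428),("front",100,438),("rearwhite",136,425),("grey",160,460),("green",200,362)]: print(n,world(p,140+u/3,120+v/3),world(p,140+u/3,120+v/3,.124))
E
python3 go.py ".4665,-.1345,.126"
```

```text
dash [ 0.4705 -0.1335  0.1229] [ 0.471  -0.1338  0.124 ]
front [ 0.4661 -0.1443  0.1251] [ 0.4657 -0.1441  0.124 ]
rearwhite [ 0.4779 -0.1264  0.1212] [ 0.4791 -0.1271  0.124 ]
grey [ 0.5024 -0.1371  0.1195] [ 0.5042 -0.1383  0.124 ]
green [ 0.4872 -0.0735  0.1215] [ 0.4883 -0.0744  0.124 ]
t 6.4 tip [ 0.4627 -0.1316  0.1863] y [0.028  0.9996 0.0003] z [ 0.0003  0.0003 -1.    ] F [ 0.2046 -0.4405  0.2673] w 0.000458753501247143
.4665,-.1345,.126 [-0.0039 -0.0028  0.0603]
```

Request:
arm_command --pt "0 -0.0045 -0.003 0.03 0" --pt "0 -0.0045 -0.003 0.05 0" --pt "0 -0.0045 -0.003 0.058 0" --pt "0 -0.0045 -0.003 0.063 0" --pt "0 -0.0045 -0.003 0.067 0" --pt "0 -0.0045 -0.003 0.069 0" --pt "0 -0.0045 -0.003 0.069 0"

```text
time_s: 7.1
eef_pos: [0.4675, -0.1347, 0.1978]
tcp_rot: [0.0, 0.014, 1.0, 0.0]
ft_force: [-4.9, 3.2, 7.6]
width: 0.0004
gripper_force: 4.3
```

```bash
python3 go.py ".4875,-.073,.186"
```

```text
t 7.1 tip [ 0.4676 -0.1347  0.1198] y [0.0274 0.9996 0.0003] z [ 0.0009  0.0002 -1.    ] F [-4.8778  3.1548  7.5716] w 0.0004429806668314855
.4875,-.073,.186 [-0.0182  0.0622 -0.0662]
```

Request:
arm_command --pt "0 0 0 0.003 0" --pt "0 0 0 0.003 0" --pt "0 0 0 -0.03 0" --pt "0 0 0 -0.06 0" --pt "0 -0.018 0.04 -0.06 0" --pt "0 -0.018 0.062 -0.06 0" --pt "0 -0.018 0.062 -0.06 0" --pt "0 -0.018 0.062 -0.06 0"

```text
time_s: 7.9
eef_pos: [0.4869, -0.0734, 0.2558]
tcp_rot: [0.001, 0.013, 1.0, -0.0]
ft_force: [-0.2, 0.1, 0.6]
width: 0.0004
gripper_force: 0.0
```

```bash
python3 - <<'E'
from h import *
p=manip.get_image("scene");save(p,"s4.png",(140,160,300,300),5)
np.set_printoptions(precision=4,suppress=True)
for n,u,v in[("dash",118,428),("front",100,438),("rearwhite",136,425),("grey",160,460)]: print(n,world(p,140+u/3,120+v/3))
E
python3 go.py ".4865,-.073,.122"
```

```text
dash [ 0.469  -0.1326  0.1195]
front [ 0.464  -0.1432  0.1205]
rearwhite [ 0.4768 -0.1257  0.1188]
grey [ 0.5048 -0.1387  0.1255]
t 7.95 tip [ 0.4868 -0.0738  0.1776] y [ 0.0275  0.9996 -0.0007] z [ 0.0008 -0.0007 -1.    ] F [ 0.0382 -0.5626 -0.4674] w 0.0005645402756554663
.4865,-.073,.122 [0.0004 0.0009 0.0556]
```

View pics/s4.png

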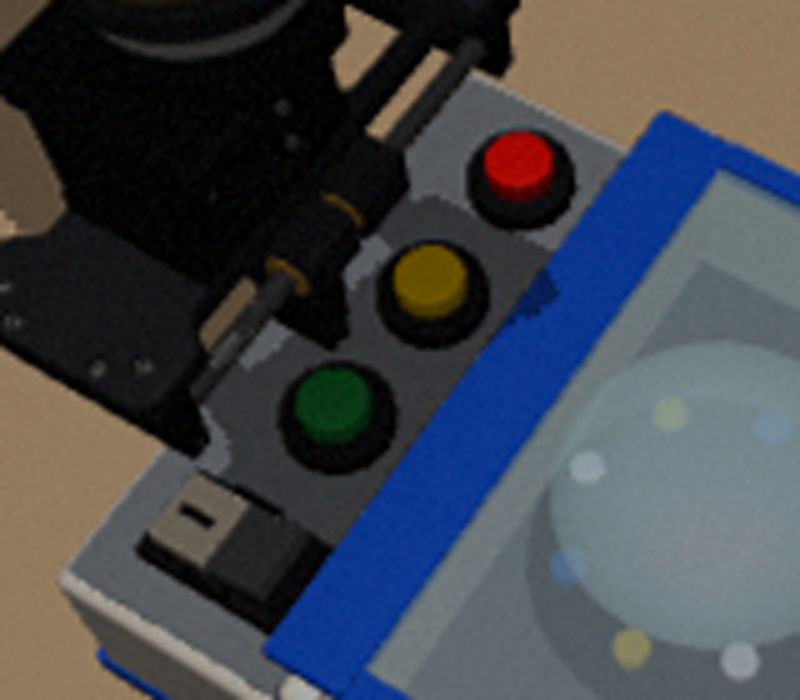

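The rocker has tipped: its white half at (200,515) is level at 120 mm and the grey half is raised. The fingertips are over the green button at (335,405), so I press it.

Request:
arm_command --pt "0 0 0 0.03 0" --pt "0 0 0 0.05 0" --pt "0 0 0 0.057 0" --pt "0 0 0 0.061 0" --pt "0 0 0 0.064 0" --pt "0 0 0 0.067 0" --pt "0 0 0 0.067 0" --pt "0 0 0 0.067 0"

```text
time_s: 8.75
eef_pos: [0.4864, -0.0741, 0.1934]
tcp_rot: [-0.001, 0.014, 1.0, -0.0]
ft_force: [-16.4, 2.6, 23.7]
width: 0.0005
gripper_force: 11.9
```

```bash
python3 go.py
```

```text
t 8.75 tip [ 0.4862 -0.0742  0.1154] y [ 0.0278  0.9996 -0.0009] z [-0.0028 -0.0008 -1.    ] F [-16.3569   2.6076  23.6704] w 0.0005033928370860763
```

Fully in: the tip is at 115.4 mm with 24 N, against 4 N needed. Now I let go and retreat.

Request:
arm_command --pt "0 0 0 -0.03 0" --pt "0 0 0 -0.08 0" --pt "0 0 0 -0.13 0" --pt "0 0.04 0 -0.18 0" --pt "0 0.08 0 -0.2 0" --pt "0 0.08 0 -0.2 0" --pt "0 0.08 0 -0.2 0" --pt "0 0.08 0 -0.2 0"

```text
time_s: 9.55
eef_pos: [0.4068, -0.0714, 0.3875]
tcp_rot: [-0.0, 0.014, 1.0, 0.0]
ft_force: [-0.3, -0.6, 0.9]
width: 0.0004
gripper_force: 0.0
```

```bash
python3 go.py; python3 fit.py; python3 - <<'E'
from h import *
p=manip.get_image("scene");save(p,"s5.png")
E
```

```text
t 9.55 tip [ 0.4068 -0.0713  0.3095] y [0.0281 0.9996 0.0002] z [-0.0002  0.0002 -1.    ] F [-0.2747 -0.5648  0.9326] w 0.00040708110383584606
scene red [243.3403 192.3264] 144 [0.4895 0.0502 0.1212] [0.4896 0.0501 0.1215]
scene green [206.0764 239.8344] 157 [ 0.4854 -0.0726  0.1215] [ 0.4853 -0.0726  0.1215]
scene yellow [225.4286 214.9357] 140 [ 0.4872 -0.0107  0.1214] [ 0.4872 -0.0107  0.1215]
top red [276.1075 242.8925] 93 [0.4876 0.0507 0.1204] [0.4875 0.0507 0.1215]
top yellow [300.8444 242.7333] 45 [ 0.4884 -0.0114  0.1198] [ 0.4883 -0.0113  0.1215]
```

View pics/s5.png

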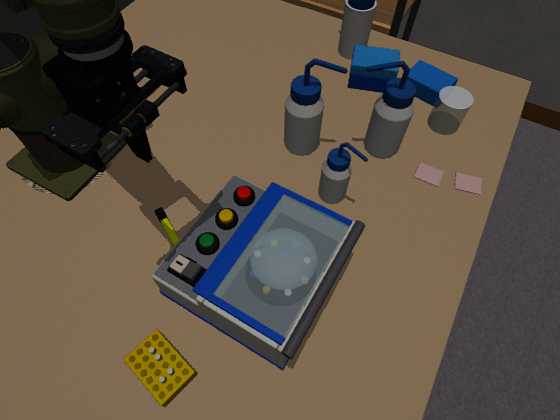

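The lid is shut, the rocker at (184,268) is on, the green button at (206,240) is back out, and everything else is where it was.

```bash
python3 -c "
from rig import manip
print(manip.finish_job())"
```

```text
the job is handed in; nothing more can be done
None
```

I shut the lid, tipped the rocker fully on, and pressed and released the green start button, in that order; the other buttons and loose objects were left alone, and the job was handed in at about 10 s.

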